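Half-stroke gas sample from the cocoa bean jar

TASK

Draw a half-stroke gas sample from the jar of cocoa beans: first open the stopcock by turning its T handle until the bar lies in line with the glass tube, and leave it so; then pull the pump's spring-loaded rod out by its knob until the single ring mark (50 mm of travel) stands at the face of the pump's end cap. Finish while holding the rod there, since it springs back if let go. Do not lean on the thin glass detector tube and leave everything else on the bench where it is.

Things in the scene. Friction and masses are not known exactly. Their poses are not given: they have to be found in the camera images.
- sampler: gas-sampling train fixed on an aluminium plate (120 x 565 x 10 mm), all on one straight level axis 75 mm above the bench along this body's y. Origin on the bench under that axis. From +y to -y: jar of beans (100 mm diameter, y = +272 mm, 142 mm high), stopcock (y = +135), thin glass tube, pump (48 mm diameter, y = -30 to -195), rod and knob. Its place and yaw vary
- stopcock (a joint): angle of the stopcock's T handle about its upright axis, rad, counter-clockwise from above positive. 0: bar crosswise to the tube (along the sampler's x), shut; +1.571 or -1.571: bar in line with the tube, open. Starts within 0.55 of crosswise, turns past open either way to stops at 2.6; light friction (0.04 N m), stays where it is left
- stopcock_bar (a point): centre of the black bar of the T handle, on its turning axis, 120 mm above the bench. The bar is 56 mm long along this point's x, 9 mm thick along y, 20 mm high. Below it a thin 8 mm neck runs down to the stopcock body (23 mm diameter, top 100 mm above the bench); the jar's wall is 87 mm away. Grip the bar across its thickness from above
- pump_rod (a joint): travel of the pump rod out of its barrel, m: 0 fully in, growing along the sampler's -y, stop at 0.108. An inner spring pulls it in: 4 N at 0, 11 N at 0.050, 18 N at 0.100, plus 1 N friction. At 0.050 the single dark ring on the 10 mm steel rod stands at the end-cap face; the double ring (0.100) is the full-stroke mark, not wanted here. At 0 both rings are hidden in the barrel
- pump_knob: black spool-shaped knob on the rod's outer end; origin at the middle of its waist, on the rod's axis, 75 mm above the bench; its axis is y and it pulls out towards its -y. Waist 22 mm diameter, 33 mm long; flange on the pump side 32 mm, outer flange 36 mm diameter. With the rod in, the waist's middle is 52 mm from the end-cap face. Can be pinched from above across x
- cap_face (a point): centre of the outer face of the pump's end cap, where the rod comes out, 75 mm above the bench; axes as the sampler's
- detector_tube: thin glass detector tube, 7 mm diameter, between the stopcock and the pump, 75 mm above the bench, from y = +78 to -16 mm along the sampler's y (its ends are in black rubber sleeves); origin on its axis at the sampler's y = 0. Breakable: keep off it
- secateurs: red-handled secateurs lying flat, 165 mm long, 20 mm high, on the robot's side of the pump; bystander
- bean_dish: glass dish of beans, 84 mm diameter, 22 mm high, on the far side of the stopcock; bystander
- tube_carton: flat carton of spare tubes, 60 x 150 x 22 mm, on the robot's side of the jar; bystander
- sample_tin: round aluminium tin, 71 mm diameter, 42 mm high, on the far side of the pump; bystander
- phone: phone lying flat, 72 x 150 x 8 mm, right of the train; bystander

How it is judged:
By the outcome, as a careful person would: the job done as asked, in the order asked, and still so for the second after the job is handed in, while the arm keeps its last pose, push and grip.
It also fails if it takes over 51 s, if anything falls off the work surface, if the arm or the gripper's body presses on something with over 40 N, if the wrist force passes 120 N, or if a joint passes its speed limit or range.

ROBOT

A 6-joint arm with a two-finger parallel gripper is mounted at the origin on the work surface. World frame = base frame: x ahead of the robot, y to its left, z up, the work surface at z = 0. Lengths are in m, angles in rad, forces in N, time in s.
With the tool pointing down it reaches from about 0.275 to 0.825 m from the base axis. Payload 4.9 kg.
Tool frame: the origin (TCP) lies midway between the tips of the shut fingers; the grasp point (between the pads) lies 19 mm behind it (grip_point_offset is the distance from the TCP to the grasp point, in m); z points along the fingers, y is the line along which they close (so a half turn about z gives the same grasp; the last joint's range is limited). The gripper opens to 85 mm and grips with 20 to 120 N. Pads are 22 mm wide; open, the fingers measure 114 mm over their backs; the gripper's body (76 mm by 85 mm) begins 54 mm behind the grasp point. The pads swing forward as they close: fully open they stand 13 mm farther back than shut.
Start: joints at [-1.274, 0.326, -0.193, 1.052, 0, 1.437], TCP at [0.23, -0.5, 0.231] pointing down, gripper open.
Joint ranges: [-2.65, 2.65], [-0.97, 1.79], [-1.3, 1.35], [-1.93, 2.1], [-1.47, 1.37], [-3.14, 3.14]. Speed limits (rad/s): [2.57, 2.57, 3.14, 3.14, 3.14, 3.14].

INTERFACE

Orientations are given as a rotation vector (axis times angle).
In Python, from cell import * gives the robot as it stands. Calls block until the motion is done:
- movep(position, orientation): joint-space move of the TCP to a pose.
- move_l(position, velocity=0.15, rot=None, until_force=None): straight line of the TCP; rot=None keeps the orientation; velocity is the mean speed in m/s. With until_force (N) it stops when the force on the tool has changed by that much, and returns True; else False.
- set_joints(angles): joint-space move.
- let_go() and grab(newtons=None): open the fingers fully, or close them until they stop; newtons is the grip in N (None keeps the last).
- sleep(seconds).
- ik(position, orientation): joint angles nearest the present ones, or None.
- get_state(): the state.
- grab_frame(name): name is "scene" or "top"; returns a dict with "img" (400x640x3 uint8, red, green, blue), "fx", "fy", "cx", "cy" (pixels), "cam_to_world" (4x4, takes a point from camera to world coordinates). Camera axes: x right, y down, z forward; pixel columns grow to the right and rows downward; lengths in m; the calibration is good to about 2 mm. A picture is of the moment at which its call begins. There is no depth.
A pose or a line that the arm cannot do raises MotionError and nothing moves.
- sign_off(): hands the job in; it is judged then, once.
Trained networks look in the newest picture that a camera, given by its name, has taken for a name from the list of things; names that differ only in an ending like _2 or _b are one class to them, and where a whole thing is asked for, a point or a joint stands for the part that bears it (a point fixed in the world has none). Each returns a list of dicts, best first, with "score" (0 to 1); they miss things now and then, are a little off and sometimes report something else, mostly with a low value. They report only what shows in the picture. A call takes as long as a camera call.
- spot_in(camera, name): "centre" ([column, row] in pixels, amid what is visible of it).
- silhouettes(camera, name): "mask" (400x640 bool, what is visible of it) and "centre" ([column, row] in pixels, amid what is visible of it).
- tip_of(camera, name): "centre" ([column, row] in pixels: a listed point, or the origin of a listed thing).
The state is a dict: "clock": time; "q": joint angles; "joint_velocities": joint speeds; "tau": joint torques, N m; "position": TCP position; "eef_rot": TCP orientation; "contact_force": force on the tool from outside, world axes, zero at the start; "wrist_torque": the same for the moment, N m; "finger_gap": opening from 0.0 (shut) to 1.0 (fully open); "grasp_force": force on a finger pad.
Only numpy, scipy, OpenCV 4.12 (cv2) and the standard library are available. Lean on these libraries where they do the work, as an engineer would, in place of code of your own. Each camera call takes 0.05 s, during which the arm holds its last target. There are 200 camera calls.

## Working session

There is one attempt and no reset: what is moved stays moved. The work goes in short steps, each a Python script; the robot and the scene stay as the last script left them, time stands still between calls to the robot, and variables do not carry over. Pictures are saved under pics/ and viewed, at most 10 in all, crops included, and the job is handed in when it is done.

```bash
mkdir -p pics
cat > h.py <<'E'
from cell import *
import numpy as np, cv2
from scipy.spatial.transform import Rotation as R
def pix2w(f,c,z):
    T=np.array(f["cam_to_world"]); d=T[:3,:3]@np.array([(c[0]-f["cx"])/f["fx"],(c[1]-f["cy"])/f["fy"],1]); o=T[:3,3]
    return o+d*(z-o[2])/d[2]
def save(f,n): cv2.imwrite("pics/"+n,cv2.cvtColor(f["img"],cv2.COLOR_RGB2BGR))
def down(yaw): # tool z down, tool y (closing line) at angle yaw from world y.. x_tool=(cos,sin)
    x=np.array([np.cos(yaw),np.sin(yaw),0]); z=np.array([0,0,-1.]); y=np.cross(z,x)
    return R.from_matrix(np.c_[x,y,z]).as_rotvec()
E
python3 - <<'E'
from h import *
for cam in ("top","scene"):
    f=grab_frame(cam); save(f,cam+"0.png"); print(cam,np.round(f["cam_to_world"],3).tolist(),f["fx"])
    for n,z in (("stopcock_bar",.12),("pump_knob",.075),("cap_face",.075),("detector_tube",.075),("sampler",0.)):
        for r in tip_of(cam,n)[:2]: print(n,np.round(r["centre"],1),round(r["score"],2),np.round(pix2w(f,r["centre"],z),4))
s=get_state();print(s["clock"],s["eef_rot"],s["position"])
E
```

```text
top [[-0.006, -0.985, 0.17, 0.373], [-1.0, 0.011, 0.027, -0.099], [-0.029, -0.17, -0.985, 1.083], [0.0, 0.0, 0.0, 1.0]] 421.8005992187269
stopcock_bar [232.2 196.2] 0.62 [0.5544 0.138  0.12  ]
pump_knob [389.8 195.1] 0.66 [ 0.5613 -0.2348  0.075 ]
cap_face [368.6 191.5] 0.59 [ 0.5708 -0.1838  0.075 ]
detector_tube [288.5 198.5] 0.44 [0.5557 0.011  0.075 ]
sampler [293.3 205.1] 0.9 [0.5516 0.0065 0.    ]
scene [[0.129, 0.819, -0.559, 1.191], [0.992, -0.101, 0.081, -0.173], [0.01, -0.565, -0.825, 1.057], [0.0, 0.0, 0.0, 1.0]] 437.77418392224854
stopcock_bar [265.5 216.2] 0.56 [ 0.5971 -0.2343  0.12  ]
stopcock_bar [405.2 187.9] 0.52 [0.5543 0.1356 0.12  ]
pump_knob [266.2 217.7] 0.81 [ 0.5734 -0.2356  0.075 ]
cap_face [283.6 212.1] 0.95 [ 0.5616 -0.1889  0.075 ]
detector_tube [357.2 207.1] 0.52 [0.5699 0.0078 0.075 ]
detector_tube [283.7 213.3] 0.21 [ 0.5654 -0.189   0.075 ]
sampler [356.5 223.9] 0.88 [0.5777 0.0099 0.    ]
0.6 [ 3.06896843e+00  6.71522116e-01 -9.84816774e-06] [ 0.22969326 -0.49976859  0.23129559]
```

Run:
```python
import cv2
a=cv2.imread("pics/top0.png")[140:260,150:430]; b=cv2.imread("pics/scene0.png")[150:290,220:500]
import numpy as np
a=cv2.resize(a,(798,342),interpolation=cv2.INTER_CUBIC); cv2.imwrite("pics/a.png",a)
cv2.imwrite("pics/b.png",cv2.resize(b,(800,400),interpolation=cv2.INTER_CUBIC))
```

```text
(no output)
```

View pics/a.png

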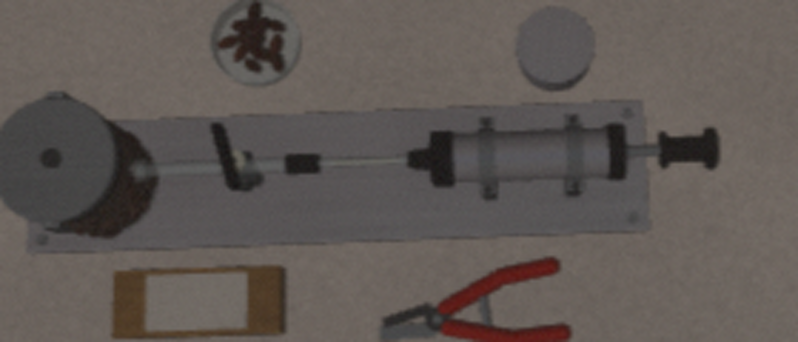

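View pics/b.png

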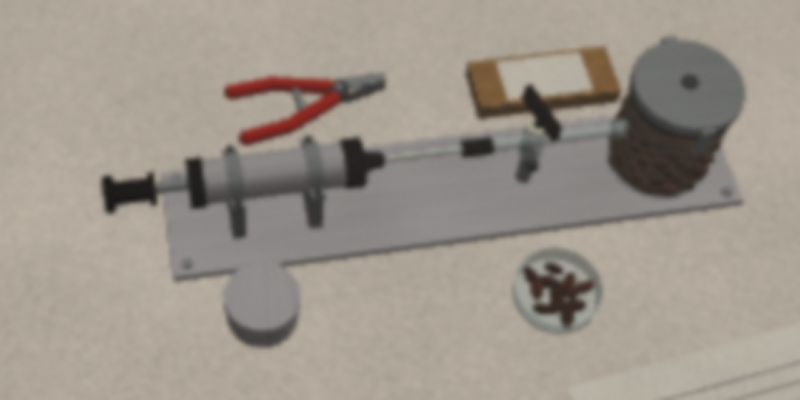

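View pics/top0.png

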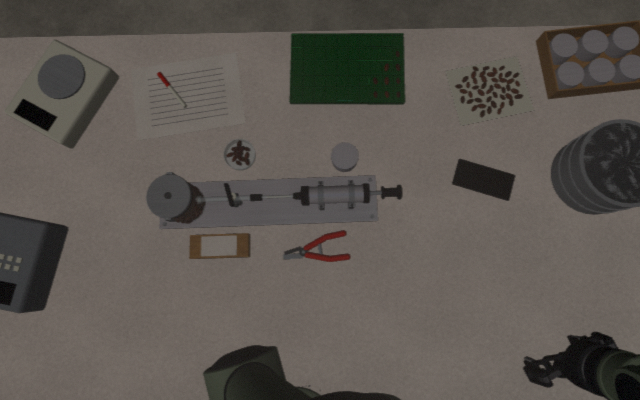

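```bash
cat > fit.py <<'E'
from h import *
from scipy.optimize import least_squares
F={c:grab_frame(c) for c in("top","scene")}
def proj(f,p):
    q=np.linalg.inv(np.array(f["cam_to_world"]))@np.r_[p,1]; return np.array([f["fx"]*q[0]/q[2]+f["cx"],f["fy"]*q[1]/q[2]+f["cy"]])
A=lambda u,v:(150+u/2.85,140+v/2.85); B=lambda u,v:(220+u/2.857,150+v/2.857)
obs=[("top",(0,-.247,.075),A(689,149)),("scene",(0,-.247,.075),B(130,191)),
("top",(0,-.195,.075),A(627,152)),("scene",(0,-.195,.075),B(190,184)),
("top",(0,.078,.0755),A(320,163)),("top",(0,-.016,.075),A(408,160)),("scene",(0,.078,.075),B(462,148)),("scene",(0,-.016,.075),B(384,160)),
("top",(0,.135,.128),A(226,156)),("scene",(0,.135,.122),B(542,112)),
("top",(0,.272,.142),A(55,160)),("scene",(0,.272,.142),B(687,87)),
("top",(.06,"r",.01),A(640,101)),("top",(-.06,"r",.01),A(650,232)),("top",(-.06,"l",.01),A(29,253)),
("scene",(.06,"r",.01),B(176,278)),("scene",(.06,"l",.01),B(742,203))]
def W(s,x,y,a): return np.array([x+np.cos(a)*s[0]-np.sin(a)*s[1],y+np.sin(a)*s[0]+np.cos(a)*s[1],s[2]])
def res(p):
    o=[]
    for c,s,uv in obs:
        yy={"r":p[3]-.2825,"l":p[3]+.2825}.get(s[1],s[1]); o.append(proj(F[c],W((s[0],yy,s[2]),*p[:3]))-uv)
    return np.array(o)
r=least_squares(lambda p:res(p).ravel(),[.56,.01,0,.03],loss="soft_l1")
print(r.x); print(np.round(res(r.x),1).tolist())
for s in((0,.135,.12),(0,-.247,.075),(0,-.195,.075)):print(W(s,*r.x[:3]))
# bar angle
for c in F:
    for n in("stopcock_bar","stopcock","pump_knob"):
        for m in silhouettes(c,n)[:2]:
            v,u=np.nonzero(m["mask"]); rect=cv2.minAreaRect(np.c_[u,v].astype(np.float32)); print(c,n,round(m["score"],2),len(u),np.round(m["centre"],1),np.round(rect[0],1),np.round(rect[1],1),rect[2])
e=[pix2w(F["top"],A(*q),.13) for q in((217,127),(236,186))]; d=e[0]-e[1]; print("bar",e,np.arctan2(d[1],d[0])-r.x[2])
e=[pix2w(F["scene"],B(*q),.13) for q in((530,88),(556,128))]; d=e[0]-e[1]; print("bar",e,np.arctan2(d[1],d[0])-r.x[2])
E
python3 fit.py
```

```text
[0.5620218  0.00833687 0.02708514 0.06426593]
[[-0.5, -0.2], [-0.5, -0.5], [-0.2, -0.4], [-1.9, -0.6], [-4.6, -0.1], [3.0, -0.5], [3.5, -0.7], [-3.3, -0.6], [-0.1, -0.8], [-1.2, -0.8], [-1.0, -1.1], [0.0, -2.8], [0.9, -0.8], [-0.1, -0.9], [-1.4, -0.4], [-1.7, -0.8], [0.7, -1.4]]
[0.55836575 0.14328736 0.12      ]
[ 0.56871101 -0.23857253  0.075     ]
[ 0.56730275 -0.18659161  0.075     ]
top stopcock_bar 0.65 116 [229.4 195.3] [230.4 194.2] [22.1  7.6] 71.56504821777344
top stopcock_bar 0.41 252 [390.5 190.6] [386.5 191. ] [12. 31.] 90.0
top stopcock 0.51 164 [230.4 196.1] [230.4 194.1] [24.3  8.9] 71.56504821777344
top stopcock 0.34 183 [392.  192.7] [386.5 192. ] [31. 10.] 0.0
top pump_knob 0.6 276 [387.5 196. ] [386.5 192. ] [12. 31.] 90.0
scene stopcock_bar 0.61 688 [310.3 255. ] [311. 256.] [30. 26.] 90.0
scene stopcock_bar 0.46 135 [406.3 190.4] [407.2 189.4] [19.7  9.8] 63.43495178222656
scene stopcock 0.49 162 [413.4 188.1] [406.6 190.3] [21.1 11.3] 55.00797653198242
scene pump_knob 0.7 194 [265.5 218.1] [268.8 217.7] [28.1 11.9] 3.5763344764709473
bar [array([0.58022676, 0.15053861, 0.13      ]), array([0.53129607, 0.13345422, 0.13      ])] 0.3088366676172571
bar [array([0.53861542, 0.13848139, 0.13      ]), array([0.58544894, 0.1513659 , 0.13      ])] -2.900206498509995
```

Run:
```python
from h import *
from cell import *
a0=.302; p=np.array([.5575,.143,.107]); 
up=p+[0,0,.12]
for k in (0,np.pi,-np.pi):
    for a in (a0,1.598):
        j=ik(up,down(a+k)); print(k,a,None if j is None else np.round(j,3))
movep(up,down(a0)); q=get_state()["q"]; print(np.round(q,3))
```

```text
0 0.302 [ 0.123  0.376 -0.131  1.064  0.     2.962]
0 1.598 [ 0.123  0.376 -0.131  1.064  0.     1.666]
3.141592653589793 0.302 [ 0.123  0.376 -0.131  1.064  0.    -0.179]
3.141592653589793 1.598 [ 0.123  0.376 -0.131  1.064  0.    -1.475]
-3.141592653589793 0.302 [ 0.123  0.376 -0.131  1.064  0.    -0.179]
-3.141592653589793 1.598 [ 0.123  0.376 -0.131  1.064  0.    -1.475]
[ 0.121  0.376 -0.131  1.064 -0.     2.962]
```

Run:
```python
from h import *
p=np.array([.5575,.143,.107])
print(move_l(p,velocity=.1,until_force=8)); s=get_state(); print(s["position"],s["contact_force"])
grab(25); s=get_state(); print(s["clock"],s["finger_gap"],s["grasp_force"],s["contact_force"],s["wrist_torque"])
f=grab_frame("scene"); save(f,"g.png")
im=cv2.imread("pics/g.png")[100:260,300:520]; cv2.imwrite("pics/g2.png",cv2.resize(im,(792,576)))
```

```text
False
[0.55806712 0.14309366 0.10770464] [-0.13234618 -0.14936217 -0.19424327]
5.5917 0.09754620706938257 27.92699307203293 [-1.55600019  5.71679843  2.61933715] [ 0.93094033  0.33931469 -0.10198503]
```

View pics/g2.png

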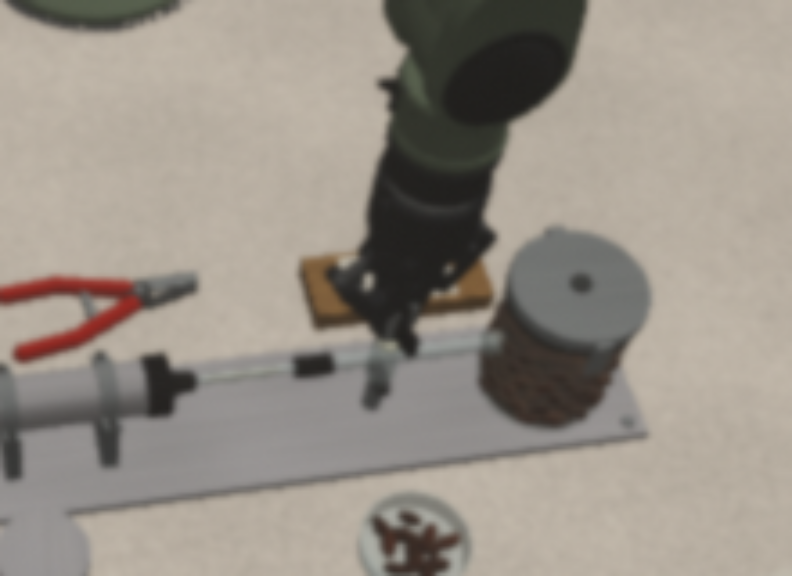

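The picture shows the fingers closed on the bar (crop about 400,330), clear of the jar and the tube. I'll turn it now.

Run:
```python
from h import *
q=np.array(get_state()["q"]); q0=q[5]
for t in (2.5,2.1,1.666):
    q[5]=t; set_joints(q); s=get_state(); print(round(s["clock"],2),np.round(s["contact_force"],1),np.round(s["wrist_torque"],2),s["finger_gap"])
let_go(); p=np.array(s["position"]); move_l(p+[0,0,.12],velocity=.2)
movep([.5685,-.238,.2],down(1.598))
for c in("top","scene"):
    f=grab_frame(c); save(f,c+"1.png")
    for m in silhouettes(c,"stopcock_bar")[:2]:
        v,u=np.nonzero(m["mask"]); print(c,np.round(m["centre"],1),round(m["score"],2),cv2.minAreaRect(np.c_[u,v].astype(np.float32)))
a=cv2.imread("pics/top1.png")[150:240,150:330]; b=cv2.imread("pics/scene1.png")[150:240,320:500]
cv2.imwrite("pics/c1.png",cv2.resize(np.vstack([a,b]),(600,600),interpolation=cv2.INTER_CUBIC))
print(get_state()["clock"],get_state()["position"])
```

```text
6.16 [ 2.1 -1.9 -1.2] [-0.61 -0.37  0.04] 0.09747940081185676
6.62 [ 4.2 -4.1 -2.8] [-0.93 -0.83  0.  ] 0.09831244288647044
7.12 [ 5.3 -4.5 -4.8] [-0.97 -1.19  0.04] 0.09962173981980725
top [278.4 196.8] 0.69 ((276.9875793457031, 196.23870849609375), (2.8539092540740967, 28.111007690429688), 87.27368927001953)
scene [405.8 192.3] 0.51 ((409.12872314453125, 190.78712463378906), (10.547393798828125, 20.39826202392578), 84.2894058227539)
10.2167 [ 0.56896044 -0.23681004  0.20021273]
```

View pics/c1.png

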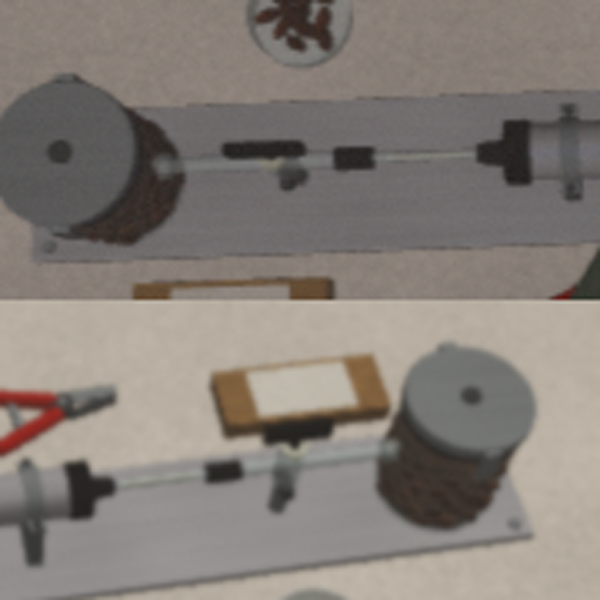

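The bar (crop 224–305, row 150) lies in line with the tube to within about 2°, so the stopcock is open. Next is the knob.

Run:
```python
from h import *
print(move_l([.5688,-.2385,.057],velocity=.12,rot=down(1.598),until_force=8)); s=get_state(); print(s["position"],s["contact_force"])
grab(50); s=get_state(); print(s["clock"],s["position"],s["finger_gap"],s["grasp_force"],np.round(s["contact_force"],1))
f=grab_frame("scene"); save(f,"k.png")
f=grab_frame("top"); save(f,"k_t.png")
a=cv2.imread("pics/k.png")[150:250,220:360]; b=cv2.imread("pics/k_t.png")[140:240,310:450]
cv2.imwrite("pics/k2.png",cv2.resize(np.vstack([a,b]),(420,600),interpolation=cv2.INTER_CUBIC))
```

```text
False
[ 0.56942108 -0.23884772  0.05783426] [-0.25809204 -0.13732314 -0.02944851]
12.1667 [ 0.569497   -0.23852082  0.05737771] 0.24317661418180878 48.82368743419647 [1.7 0.2 0.9]
```

View pics/k2.png

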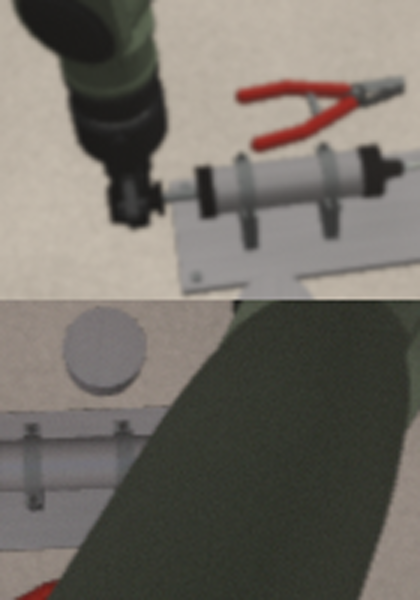

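The fingers hold the waist (scene crop about 130,195), with the cap at about 205,190. Pull 50 mm.

Run:
```python
from h import *
s=get_state(); p=np.array(s["position"]); np.save("p0.npy",p); d=np.array([.0271,-.9996,0])
move_l(p+d*.050,velocity=.05); sleep(.3); s=get_state(); print(s["clock"],(np.array(s["position"])-p)@d,s["position"],s["finger_gap"],s["grasp_force"],np.round(s["contact_force"],1))
f=grab_frame("scene"); save(f,"m.png")
for n in("cap_face","pump_knob"):
    for r in tip_of("scene",n)[:1]: print(n,r["centre"],pix2w(f,r["centre"],.075))
a=cv2.imread("pics/m.png")[180:250,220:320]
cv2.imwrite("pics/m2.png",cv2.resize(a,(800,560),interpolation=cv2.INTER_CUBIC))
```

```text
13.7167 0.04639782158141749 [ 0.57074402 -0.28489213  0.0573074 ] 0.23979181601060803 49.34933423995972 [2.  9.4 6. ]
cap_face [284.7, 214.6] [ 0.56974633 -0.18665564  0.075     ]
pump_knob [248.2, 222.1] [ 0.58112733 -0.28294717  0.075     ]
```

View pics/m2.png

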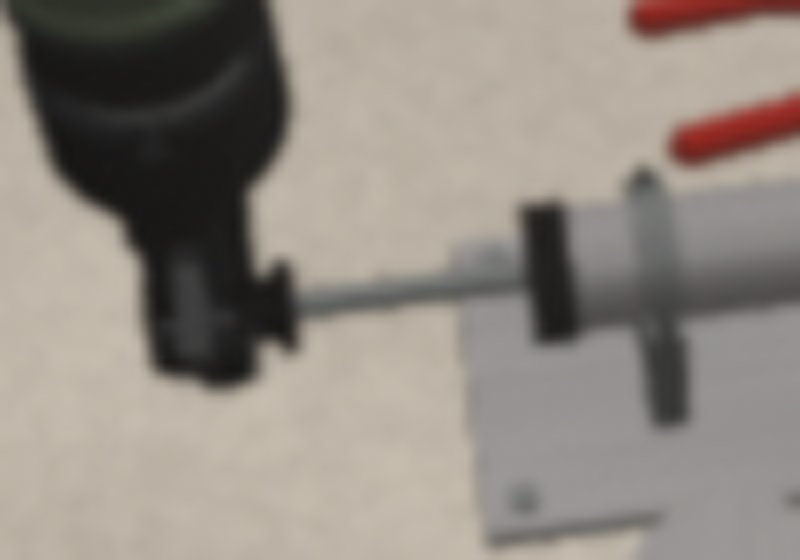

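The ring is still hidden behind the cap face (crop 525,275). The arm gave a little under the spring, so travel is 46.4 mm. I'll top it up.

Run:
```python
from h import *
p=np.load("p0.npy"); d=np.array([.0271,-.9996,0]); cmd=.050
for i in range(4):
    t=(np.array(get_state()["position"])-p)@d; print(t,cmd)
    if abs(t-.0503)<.0004: break
    cmd+=.0503-t; move_l(p+d*cmd,velocity=.02); sleep(.3)
s=get_state(); print(s["clock"],s["position"],s["finger_gap"],s["grasp_force"],np.round(s["contact_force"],1))
fs=[grab_frame("scene")["img"].astype(float) for _ in range(8)]
a=np.mean(fs,0).astype(np.uint8)[195:235,240:310,::-1]
cv2.imwrite("pics/n2.png",cv2.resize(a,(798,456),interpolation=cv2.INTER_CUBIC))
```

```text
0.046420076428349596 0.05
0.04995762474790255 0.053879923571650404
14.5083 [ 0.57088479 -0.28844954  0.05732371] 0.24299961216817165 49.4316565990448 [ 0.5 11.4  6.5]
```

View pics/n2.png

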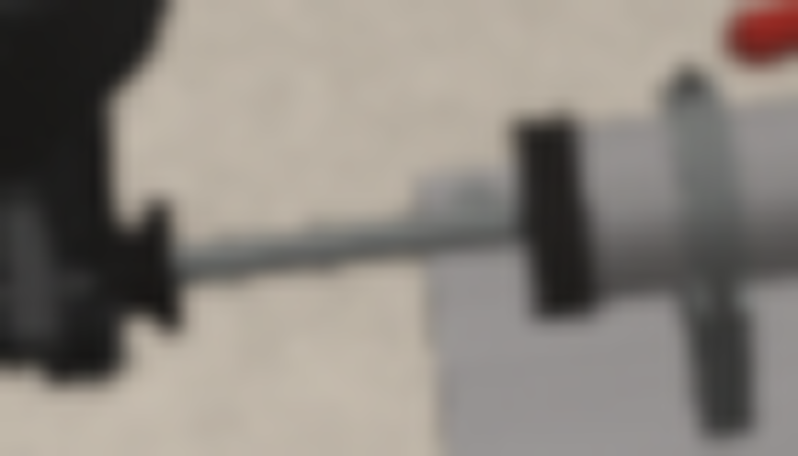

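Run:
```python
from h import *
f=grab_frame("scene"); now=np.mean([grab_frame("scene")["img"] for _ in range(6)],0).mean(2).astype(np.float32)
k=cv2.imread("pics/k.png").astype(np.float32).mean(2); Ti=np.linalg.inv(np.array(f["cam_to_world"]))
ys=np.arange(0.,.125,.0005)  # distance out from cap face along axis
for nm,im in(("before",k),("now",now)):
    P=np.array([[.5673+.0271*y,-.1866-.9996*y,.075,1] for y in ys-.01]); c=(Ti@P.T)[:3]
    u=f["fx"]*c[0]/c[2]+f["cx"]; v=f["fy"]*c[1]/c[2]+f["cy"]
    g=np.mean([cv2.remap(im,u.astype(np.float32)[None],(v+o).astype(np.float32)[None],cv2.INTER_LINEAR)[0] for o in(-.5,0,.5,1)],0)
    th=.5*(g.max()+g.min()); e=np.nonzero(np.diff((g>th).astype(int)))[0]; print(nm,[(round((ys[i]-.01)*1e3,1)) for i in e]); print(np.round(g[::8]))
```

```text
before [np.float64(76.5)]
[ 31.  36.  65.  99. 103. 102. 103. 104. 103.  92.  51.  30.  30.  35.
  44.  51.  62.  63.  53.  41.  31.  55. 134. 173. 179. 180. 178. 180.
 183. 184. 183. 181.]
now [np.float64(-2.0), np.float64(78.5)]
[ 33.  35.  62.  99. 104. 104. 104. 105. 105. 107. 108. 107. 108. 108.
 107. 108. 107. 108. 108. 107. 107. 102.  77.  34.  25.  26.  28.  37.
  45.  52.  62.  60.]
```

```bash
python3 -c "
from cell import *
s=get_state();print(s['clock'],s['position']);print(sign_off())"
```

```text
15.2583 [ 0.57089534 -0.28847818  0.05735198]
the job is handed in; nothing more can be done
None
```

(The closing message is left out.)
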